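Draw the seed tin out of the huddle and up to the bird feeder

TASK

Slide the round seed tin out of the huddle of things it is touching, until it stands well clear of all of them, then slide it on until it rests against the front edge of the bird feeder's landing tray, in front of the feeder's door. Keep the tin flat on the table, handle its thin springy lid gently (it dents under a firm push), and leave the saucer, pitcher, squeezer, coaster and feeder where they stand.

Things in the scene. Friction and masses are not known exactly. Their poses are not given: they have to be found in the camera images.
- tin: Round plain metal seed tin, 96 mm across (wider than the gripper opens), 0.5 to 0.8 kg, standing loose on the table. Origin: centre of its underside, z up. It wears a press-on lid of the same width (see lid_low). It takes 2 to 6 N to slide, plus the drag of any downward press. More than 16 N from the fingers in any direction dents it.
- lid_low (a point): Point of the tin 28 mm above its underside, on its axis. The lid's flat top panel lies 0 to 14 mm above this point, depending on how far the lid was pushed on: not measured, to be felt for; it stays so. A raised rim (inside 90 mm across, 3 mm wide) stands 3 mm above the panel. The panel gives 1 mm per 4 N, 5 mm at most. A fingertip set lightly on it draws the tin along by the rim.
- saucer: Terracotta plant saucer, 110 mm across at the rim, 22 mm high; origin at the centre of its underside. It touches the tin at the start.
- pitcher: Small empty white ceramic pitcher, 72 mm across at its belly, 82 mm high; origin at the centre of its underside; its handle reaches 63 mm out along its x axis. It touches the tin at the start, standing between saucer and squeezer, so the way out of the huddle is straight away from the pitcher.
- squeezer: Stainless citrus squeezer lying shut: a round cup 74 mm across and 43 mm high, with two arms that reach 168 mm from the cup's centre along its x axis and a hinge lug that reaches 48 mm the other way; origin at the centre of the cup's underside. Its cup touches the tin at the start.
- coaster: Round blue hard silicone coaster, 96 mm across, 9 mm thick, lying flat by itself; origin at the centre of its underside. A bystander.
- feeder: Cedar bird feeder standing loose, about 1.6 kg: a landing tray 175 mm (x) by 180 mm (y), 24 mm high, carries a gabled house about 185 mm high with a sliding door in its front. Origin: centre of its underside; the front faces -x. House front 70 mm, roof 47 mm behind the tray's front edge. Pushes above about 7 N may shift it.
- tray_edge (a point): Middle of the straight front edge of the feeder's landing tray, 12 mm above the table; axes as the feeder's: -x points away from the feeder's front, y runs along the edge. The tin rests against the edge when its centre is 48 mm in front of this point along -x.

How it is judged:
By the outcome, as a careful person would: the job done as asked, in the order asked, and still so for the second after the job is handed in, with the robot touching nothing.
It also fails if it takes over 72 s, if anything falls off the work surface, if the arm or the gripper's body presses on something with over 40 N, if the wrist force passes 120 N, or if a joint passes its speed limit or range.

ROBOT

A 7-joint arm with a two-finger parallel gripper is mounted at the origin on the work surface. World frame = base frame: x ahead of the robot, y to its left, z up, the work surface at z = 0. Lengths are in m, angles in rad, forces in N, time in s.
With the tool pointing down it reaches from about 0.425 to 0.875 m from the base axis. Payload 4.7 kg.
Tool frame: the origin (TCP) lies at the very end of the fingers, on their centre line; the grasp point (between the pads) lies 19 mm behind it (ctrl.grasp_offset is the distance from the TCP to the grasp point, in m); z points along the fingers, y is the direction in which the jaws open and shut (so a half turn about z gives the same grasp; the last joint's range is limited). The gripper opens to 87 mm and grips with 3 to 60 N. Pads are 19 mm wide; open, the fingers measure 117 mm over their backs; the gripper's body (75 mm by 190 mm) begins 51 mm behind the grasp point.
Start: joints at [1.203, 0.321, -0.07, 1.45, 0.023, 1.371, -0.057], TCP at [0.242, -0.603, 0.223] pointing down, gripper open.
Joint ranges: [-2.86, 2.86], [-0.3, 2.09], [-1.38, 1.24], [0.06, 2.45], [-1.56, 4.7], [0.09, 2.05], [-2.69, 2.69]. Speed limits (rad/s): [2.57, 2.57, 3.14, 3.14, 3.14, 3.14, 3.14].

INTERFACE

Orientations are given as a rotation vector (axis times angle).
In Python, from bench import ctrl gives the robot as it stands.
- The arm moves only by the shell command python3 -m creep 'ROWS' [FORCE]. ROWS is JSON, a list that holds one entry, the list of rows, each a list of 7 numbers: the opening, from 0 (shut) to 1 (fully open), then the shift along the tool's x, y, z in mm, then the turn, a rotation vector about the tool's x, y, z in rad. In form: [[[grip, dx, dy, dz, rx, ry, rz], ...]]. A call has 1 to 5 rows; each row is the pose to reach, as a shift and turn from the pose commanded when the call began, along the tool's axes at that moment; what a row does not reach only later rows make up. A row lasts 1/10 s, in which the tool goes at most 50 mm and 8.59 degrees, less where a joint would pass 70% of its speed; a pose out of reach is approached as far as the arm can. A call with a gripper value outside its range is refused whole. The fingers move at their own pace and stop on an object; FORCE is the grip in N (left out, the last holds). Time passes only in rows, so rows that repeat a pose let the fingers close. It gives the time, the measured TCP pose, the force and the opening at its end, in the units of the state.
- ctrl.get_state(): the state, without advancing time (a new reading comes with each control period).
- ctrl.get_image(name): name is "scene" or "side" or "wrist"; returns the picture (384x512x3 uint8, red, green, blue); there is no depth.
- ctrl.camera_params(name): a dict with "K" (3x3 intrinsics, pixels), "k1" (the pictures are not rectified: a ray, as slopes to the right and down, at radius r is drawn at 1 + k1 r^2 times it, then the intrinsics apply), "pose" (4x4, takes a point from camera to world coordinates). Camera axes: x right, y down, z forward; pixel columns grow to the right and rows downward; lengths in m; the calibration is good to about 2 mm. A picture is of the moment at which its call begins: read the wrist's pose just before it. camera_params takes no time and is no camera call; for the wrist camera it gives the pose at the moment of the call.
- ctrl.close_job(): hands the job in, once; it reports no verdict.
The state is a dict: "time": time; "joint_positions": joint angles; "qd": joint speeds; "joint_torque": joint torques, N m; "position": TCP position; "tool_rot": TCP orientation; "ft_force": force on the tool from outside, world axes, zero at the start; "torque": the same for the moment, N m; "grip_width": opening from 0.0 (shut) to 1.0 (fully open).
Only numpy, scipy, OpenCV 4.12 (cv2) and the standard library are available. Lean on these libraries where they do the work, as an engineer would, in place of code of your own. Each camera call takes 0.05 s, during which the arm holds its last target. There are 200 camera calls.

## Working session

There is one attempt and no reset: what is moved stays moved. The work goes in short steps, Python scripts to look and compute and a shell command to move; the robot and the scene stay as the last step left them, time stands still between calls to the robot, and variables do not carry over. Pictures are saved under pics/ and viewed, about 8 in all and at most 12, crops included, and the job is handed in when it is done.

```bash
mkdir -p pics; ls
cat > h.py <<'E'
import numpy as np, cv2
from bench import ctrl
from scipy.spatial.transform import Rotation as R
def ray(p,uv):
    K=np.array(p["K"]);k=p["k1"];x=np.linalg.solve(K,[*uv,1])[:2];d=x.copy()
    for _ in range(20): d=x/(1+k*(d@d))
    T=np.array(p["pose"]);return T[:3,3],T[:3,:3]@[*d,1]
def pt(p,uv,z):
    o,d=ray(p,uv);return (o+d*(z-o[2])/d[2]).round(4)
def proj(p,X):
    T=np.array(p["pose"]);c=(np.array(X)-T[:3,3])@T[:3,:3];s=c[:,:2]/c[:,2:]
    s=s*(1+p["k1"]*(s**2).sum(1,keepdims=True));K=np.array(p["K"]);return s@K[:2,:2].T+K[:2,2]
def snap(n,f,s=1.5):
    p=ctrl.camera_params(n);im=ctrl.get_image(n)[:,:,::-1];cv2.imwrite(f'pics/{f}_raw.png',im);cv2.imwrite(f'pics/{f}.png',cv2.resize(im,None,fx=s,fy=s,interpolation=cv2.INTER_CUBIC));return p
E
python3 -c "
from h import *
for n in ['scene','side','wrist']:
  p=snap(n,n+'0'); print(n,np.array(p['pose']).round(3).tolist(),np.array(p['K'])[0,0],p['k1'])
s=ctrl.get_state();print(s)"
```

```text
pics
scene [[0.825, 0.442, -0.353, 0.987], [0.565, -0.664, 0.49, -0.66], [-0.018, -0.604, -0.797, 1.024], [0.0, 0.0, 0.0, 1.0]] 472.8578098344138 0.06756779070189382
side [[0.997, -0.05, 0.065, 0.501], [-0.081, -0.726, 0.683, -0.669], [0.013, -0.686, -0.728, 0.739], [0.0, 0.0, 0.0, 1.0]] 449.80470506875287 0.05898477651055644
wrist [[0.372, -0.894, -0.252, 0.31], [-0.928, -0.358, -0.1, -0.575], [-0.001, 0.271, -0.963, 0.384], [0.0, 0.0, 0.0, 1.0]] 315.79369954341576 -0.0416390469072655
{'time': 0.15, 'joint_positions': array([ 1.20308302,  0.32168685, -0.07010899,  1.45138234,  0.02258708,
        1.37079986, -0.05687222]), 'qd': array([ 1.09334835e-03, -2.22113363e-03,  1.37658968e-03, -1.54851076e-03,
        8.54585869e-05,  3.99019511e-05, -5.07523505e-04]), 'joint_torque': array([ 1.99127649e-04, -4.91794109e+01, -4.04534452e-01, -3.12879682e+01,
       -6.39755186e-02,  4.04284825e-02,  8.73305703e-05]), 'position': array([ 0.24201337, -0.60281876,  0.22169703]), 'tool_rot': array([-3.08307423e+00, -5.95951135e-01,  5.43460261e-04]), 'ft_force': array([-0.17267593,  0.58863583,  0.49753632]), 'torque': array([ 0.01130458,  0.02397924, -0.02981246]), 'grip_width': 0.9994097505096885}
```

View pics/scene0.png

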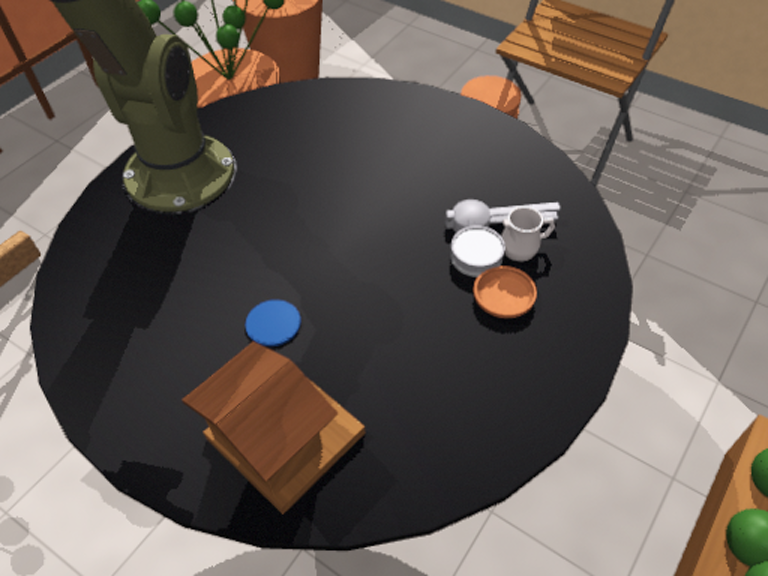

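View pics/side0.png

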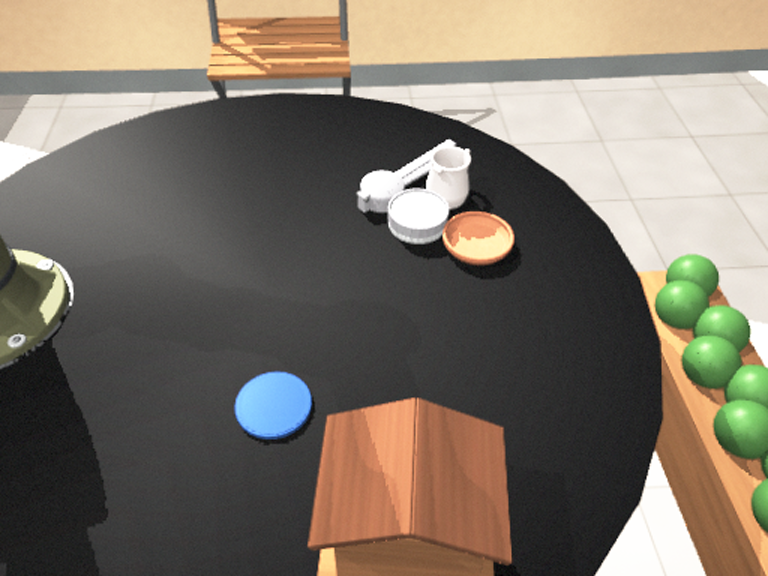

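The scene view shows the tin at (477,250), pitcher at (522,232), saucer at (505,292), squeezer cup at (472,214) with its arms pointing right, coaster at (273,323), and the feeder tray with corners at (364,430), (283,511) and (204,432). The side view agrees, and shows the ridge running away from that camera.

```bash
python3 -c "
from h import *
p=ctrl.camera_params('scene');q=ctrl.camera_params('side')
S=lambda uv,z:pt(p,(np.array(uv)+.5)/1.5-.5,z)
D=lambda uv,z:pt(q,(np.array(uv)+.5)/1.5-.5,z)
print('tray',[S(a,.024) for a in [(364,430),(283,505),(204,434)]])
for n,a,b,z in [('tin',(477,248),(418,211),.04),('sauc',(505,290),(479,234),.022),('pitchtop',(524,219),(451,158),.082),('coast',(273,322),(274,404),.009),('sq',(471,211),(381,184),.043),('sqarm',(558,210),(452,144),.02)]: print(n,S(a,z),D(b,z))
print('roof side',[D(a,.185) for a in [(417,398),(412,535)]]); print('eaves',[D(a,.13) for a in [(328,416),(503,430),(510,562),(310,548)]])
print('roof scene',[S(a,.185) for a in [(337,410),(265,478)]])
"
```

```text
tray [array([ 0.6665, -0.2756,  0.024 ]), array([ 0.6377, -0.4368,  0.024 ]), array([ 0.4653, -0.4178,  0.024 ])]
tin [0.6322 0.1309 0.04  ] [0.6291 0.1265 0.04  ]
sauc [0.716 0.087 0.022] [0.721  0.0867 0.022 ]
pitchtop [0.6831 0.2034 0.082 ] [0.6891 0.2031 0.082 ]
coast [ 0.4096 -0.1896  0.009 ] [ 0.4115 -0.192   0.009 ]
sq [0.5774 0.2029 0.043 ] [0.5761 0.1932 0.043 ]
sqarm [0.7064 0.3169 0.02  ] [0.7148 0.3263 0.02  ]
roof side [array([ 0.57  , -0.3103,  0.185 ]), array([ 0.5506, -0.4414,  0.185 ])]
eaves [array([ 0.4823, -0.2897,  0.13  ]), array([ 0.66  , -0.3188,  0.13  ]), array([ 0.6391, -0.4485,  0.13  ]), array([ 0.4634, -0.4233,  0.13  ])]
roof scene [array([ 0.6717, -0.3339,  0.185 ]), array([ 0.6536, -0.4588,  0.185 ])]
```

```bash
python3 -c "
import cv2
a=cv2.imread('pics/scene0_raw.png')[150:384,90:340];b=cv2.imread('pics/side0_raw.png')[60:384,150:400]
a=cv2.resize(a,(400,374),interpolation=3);b=cv2.resize(b,(400,518),interpolation=3);b=b[:374]
cv2.imwrite('pics/c1.png',cv2.hconcat([cv2.resize(cv2.imread('pics/scene0_raw.png')[215:350,110:260],(400,360),interpolation=3),cv2.resize(cv2.imread('pics/scene0_raw.png')[120:220,280:391],(400,360),interpolation=3)]))
"
```

```text
(no output)
```

View pics/c1.png

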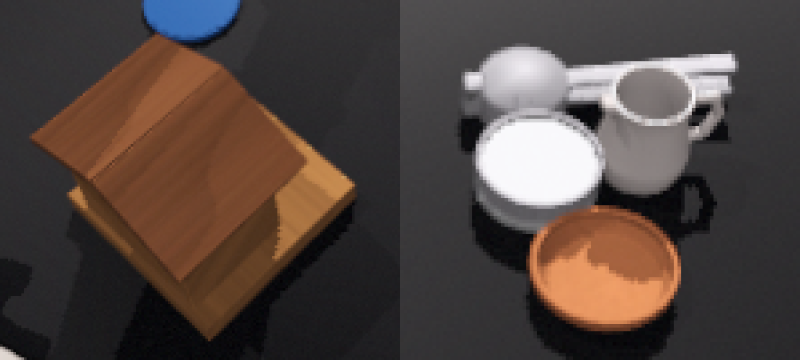

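The crop shows the tray's deep front shelf on the upper right, which is the +y side facing the huddle. The way out from the pitcher is about (-0.6,-0.8). I'll hover above the tin first.

```bash
cat >> h.py <<'E'
def to(x,y,z,deg):
    s=ctrl.get_state();M=R.from_rotvec(s['tool_rot']).as_matrix()
    a=np.radians(deg);X=np.array([np.cos(a),np.sin(a),0]);T=np.c_[X,np.cross([0,0,-1],X),[0,0,-1]]
    print('t',s['time'],'pos',s['position'].round(4),'ang',np.degrees(np.arctan2(M[1,0],M[0,0])).round(2),'F',s['ft_force'].round(2))
    print('shift mm',(M.T@(np.array([x,y,z])-s['position'])*1000).round(1),'turn',R.from_matrix(M.T@T).as_rotvec().round(4))
E
python3 -c "
from h import *
to(.613,.105,.2,53)"
```

```text
t 0.15 pos [ 0.242  -0.6028  0.2217] ang 21.88 F [-0.17  0.59  0.5 ]
shift mm [ 608.  -518.5   22.4] turn [-1.500e-03 -3.000e-04 -5.431e-01]
```

```bash
python3 -m creep '[[[0.5,30,-26,0,0,0,0],[0,61,-52,0,0,0,0],[0,91,-78,0,0,0,0],[0,122,-104,0,0,0,0],[0,152,-130,0,0,0,0]]]' 10 
python3 -m creep '[[[0,30,-26,0,0,0,0],[0,61,-52,0,0,0,0],[0,91,-78,0,0,0,0],[0,122,-104,0,0,0,0],[0,152,-130,0,0,0,0]]]'
python3 -m creep '[[[0,30,-26,0,0,0,0],[0,61,-52,0,0,0,0],[0,91,-78,0,0,0,0],[0,122,-104,0,0,0,0],[0,152,-130,0,0,0,0]]]'
python3 -m creep '[[[0,30,-26,0,0,0,-0.12],[0,61,-52,0,0,0,-0.24],[0,91,-78,0,0,0,-0.36],[0,122,-104,0,0,0,-0.48],[0,152,-130,0,0,0,-0.543]]]'
python3 -c "
from h import *
to(.613,.105,.2,53)"
```

```text
time: 0.65
position: [0.3354, -0.4242, 0.2223]
tool_rot: [-3.084, -0.596, 0.0]
ft_force: [0.1, 1.0, -0.3]
grip_width: 0.634
time: 1.15
position: [0.4278, -0.247, 0.2225]
tool_rot: [3.084, 0.596, -0.0]
ft_force: [0.6, -0.1, 0.1]
grip_width: 0.173
time: 1.65
position: [0.5204, -0.0699, 0.2225]
tool_rot: [3.084, 0.596, -0.0]
ft_force: [1.1, -1.0, 0.1]
grip_width: 0.009
time: 2.15
position: [0.6131, 0.1071, 0.2222]
tool_rot: [2.809, 1.406, -0.001]
ft_force: [-0.5, -0.7, -0.8]
grip_width: 0.006
t 2.15 pos [0.6131 0.1071 0.2222] ang 53.18 F [-0.52 -0.7  -0.79]
shift mm [-1.7  1.1 22.2] turn [-0.0001  0.0004  0.0032]
```

```bash
python3 -m creep '[[[0,0,0,0,0,0,0],[0,0,0,0,0,0,0]]]'; python3 -c "
from h import *
p=snap('wrist','w1');np.save('w1.npy',p,allow_pickle=True)"
```

```text
time: 2.35
position: [0.6123, 0.107, 0.2218]
tool_rot: [-2.809, -1.404, 0.002]
ft_force: [-0.2, -0.2, 0.3]
grip_width: 0.007
```

View pics/w1.png

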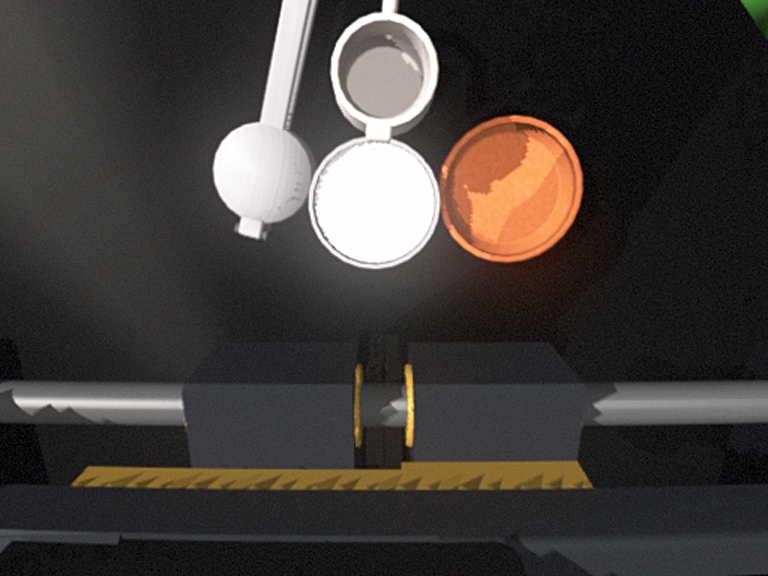

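The wrist view shows the tin rim circle centred at (374,203), spanning x 309–439 and y 138–268. The pitcher spout overhangs its top edge. The squeezer cup is at (263,172) and the saucer at (512,189).

```bash
python3 -c "
from h import *
p=np.load('w1.npy',allow_pickle=True).item()
S=lambda uv,z:pt(p,(np.array(uv)+.5)/1.5-.5,z)
for z in (.031,.038,.045):
  L,Rr,T,B=[S(a,z) for a in [(309,203),(439,203),(374,138),(374,268)]]
  print(z,L[:2],Rr[:2],(L+Rr)[:2]/2,(T+B)[:2]/2,np.linalg.norm(L-Rr),np.linalg.norm(T-B))
print('sauc',S((512,189),.022),'pit',S((385,70),.082),'sq',S((262,172),.03))
c=np.array([.631,.129])
"
```

```text
0.031 [0.5898 0.1706] [0.6666 0.1128] [0.6282 0.1417] [0.62725 0.14035] 0.09612013316678247 0.09562227773902897
0.038 [0.5911 0.1705] [0.6664 0.1139] [0.62875 0.1422 ] [0.62785 0.1409 ] 0.09420005307854135 0.09370192100485451
0.045 [0.5925 0.1704] [0.6662 0.1149] [0.62935 0.14265] [0.6284 0.1414] 0.09226017559055477 0.09176251958179875
sauc [0.7171 0.087  0.022 ] pit [0.6848 0.2037 0.082 ] sq [0.5764 0.2088 0.03  ]
```

```bash
python3 -c "
from h import *
to(.6106,.1217,.05,48)"
```

```text
t 2.4 pos [0.6124 0.1053 0.2219] ang 52.96 F [-0.54 -0.54 -0.03]
shift mm [ 12.3 -11.2 171.9] turn [-0.0004  0.0014  0.0866]
```

```bash
python3 -m creep '[[[0,4,-4,30,0,0,0.087],[0,8,-8,65,0,0,0.087],[0,12,-11,100,0,0,0.087],[0,12,-11,130,0,0,0.087],[0,12,-11,150,0,0,0.087]]]' ; python3 -m creep '[[[0,0,0,10,0,0,0],[0,0,0,18,0,0,0],[0,0,0,18,0,0,0],[0,0,0,18,0,0,0]]]'
python3 -m creep '[[[0,0,0,0,0,0,0],[0,0,0,0,0,0,0]]]'
python3 -c "
from h import *
to(.6106,.1217,.042,48)"
```

```text
time: 2.9
position: [0.6096, 0.1191, 0.0701]
tool_rot: [2.871, 1.273, -0.006]
ft_force: [0.1, -0.3, 0.0]
grip_width: 0.005
time: 3.3
position: [0.6119, 0.1219, 0.0556]
tool_rot: [2.87, 1.277, 0.002]
ft_force: [0.1, -0.0, 0.5]
grip_width: 0.007
time: 3.5
position: [0.6117, 0.1222, 0.0555]
tool_rot: [2.869, 1.278, 0.002]
ft_force: [0.1, 1.2, 0.1]
grip_width: 0.006
t 3.5 pos [0.6117 0.1222 0.0555] ang 48.0 F [0.07 1.16 0.15]
shift mm [-1.2 -0.5 13.5] turn [ 0.0012 -0.0011  0.0001]
```

```bash
D='python3 -m creep'; python3 -m creep '[[[0,0,0,5,0,0,0],[0,0,0,10,0,0,0],[0,0,0,12,0,0,0],[0,0,0,12,0,0,0]]]' | egrep 'pos|ft'
python3 -m creep '[[[0,0,0,1,0,0,0],[0,0,0,2,0,0,0],[0,0,0,2,0,0,0]]]' | egrep 'pos|ft'
python3 -m creep '[[[0,0,0,1,0,0,0],[0,0,0,1.5,0,0,0],[0,0,0,1.5,0,0,0]]]' | egrep 'pos|ft'
```

```text
position: [0.6105, 0.122, 0.0418]
ft_force: [0.2, 0.3, -0.3]
position: [0.611, 0.1221, 0.0404]
ft_force: [-0.2, 0.5, -1.2]
position: [0.611, 0.122, 0.0389]
ft_force: [-0.0, 0.0, -0.3]
```

```bash
python3 -m creep '[[[0,0,0,1,0,0,0],[0,0,0,1.5,0,0,0],[0,0,0,1.5,0,0,0]]]' | egrep 'pos|ft'
python3 -m creep '[[[0,0,0,1,0,0,0],[0,0,0,1.5,0,0,0],[0,0,0,1.5,0,0,0]]]' | egrep 'pos|ft'
```

```text
position: [0.611, 0.122, 0.0374]
ft_force: [0.5, -0.8, 0.8]
position: [0.611, 0.122, 0.0359]
ft_force: [-0.4, -0.4, 0.1]
```

```bash
python3 -m creep '[[[0,0,0,0.5,0,0,0],[0,0,0,1,0,0,0],[0,0,0,1,0,0,0]]]' | egrep 'pos|ft'
python3 -m creep '[[[0,0,0,0.5,0,0,0],[0,0,0,1,0,0,0],[0,0,0,1,0,0,0]]]' | egrep 'pos|ft'
```

```text
position: [0.611, 0.122, 0.0349]
ft_force: [0.5, -0.4, -0.5]
position: [0.611, 0.122, 0.0339]
ft_force: [-0.9, -0.3, -0.0]
```

```bash
python3 -m creep '[[[0,0,0,0.5,0,0,0],[0,0,0,1,0,0,0],[0,0,0,1,0,0,0]]]' | egrep 'pos|ft'
python3 -m creep '[[[0,0,0,0.5,0,0,0],[0,0,0,1,0,0,0],[0,0,0,1,0,0,0]]]' | egrep 'pos|ft'
```

```text
position: [0.611, 0.1221, 0.0329]
ft_force: [0.4, 0.0, 0.4]
position: [0.611, 0.1221, 0.0319]
ft_force: [0.3, 0.1, 0.5]
```

```bash
python3 -m creep '[[[0,0,0,0.5,0,0,0],[0,0,0,0.7,0,0,0],[0,0,0,0.7,0,0,0]]]' | egrep 'pos|ft'
python3 -m creep '[[[0,0,0,0.5,0,0,0],[0,0,0,0.7,0,0,0],[0,0,0,0.7,0,0,0]]]' | egrep 'pos|ft'
```

```text
position: [0.611, 0.1221, 0.0313]
ft_force: [0.9, -0.1, -1.1]
position: [0.6112, 0.1221, 0.0308]
ft_force: [-0.4, -0.6, 0.8]
```

```bash
python3 -m creep '[[[0,0,0,0.4,0,0,0],[0,0,0,0.4,0,0,0]]]' | egrep 'pos|ft'
python3 -m creep '[[[0,0,0,0.4,0,0,0],[0,0,0,0.4,0,0,0]]]' | egrep 'pos|ft'
python3 -m creep '[[[0,0,0,0,0,0,0]]]' | egrep 'pos|ft'
```

```text
position: [0.6111, 0.1221, 0.0304]
ft_force: [-1.4, -0.6, 2.4]
position: [0.6112, 0.1221, 0.0301]
ft_force: [-1.9, -0.4, 3.3]
position: [0.6112, 0.1221, 0.0301]
ft_force: [-1.2, -0.4, 3.9]
```

```bash
python3 -m creep '[[[0,-2,0,-0.3,0,0,0],[0,-4,0,-0.3,0,0,0],[0,-6,0,-0.3,0,0,0],[0,-8,0,-0.3,0,0,0]]]' | egrep 'pos|ft'
python3 -m creep '[[[0,-2,0,0,0,0,0],[0,-4,0,0,0,0,0],[0,-6,0,0,0,0,0],[0,-8,0,0,0,0,0]]]' | egrep 'pos|ft'
python3 -m creep '[[[0,-2,0,0,0,0,0],[0,-4,0,0,0,0,0],[0,-6,0,0,0,0,0],[0,-8,0,0,0,0,0]]]' | egrep 'pos|ft'
```

```text
position: [0.606, 0.1164, 0.0303]
ft_force: [1.4, 2.5, 1.9]
position: [0.601, 0.1111, 0.0304]
ft_force: [3.6, 4.5, 1.1]
position: [0.5956, 0.1052, 0.0304]
ft_force: [3.6, 4.0, 0.9]
```

```bash
for i in 1 2; do :; done
python3 -m creep '[[[0,-3,0,0,0,0,0],[0,-6,0,0,0,0,0],[0,-9,0,0,0,0,0],[0,-12,0,0,0,0,0],[0,-15,0,0,0,0,0]]]' | egrep 'pos|ft'
python3 -m creep '[[[0,-3,0,0,0,0,0],[0,-6,0,0,0,0,0],[0,-9,0,0,0,0,0],[0,-12,0,0,0,0,0],[0,-15,0,0,0,0,0]]]' | egrep 'pos|ft'
python3 -m creep '[[[0,-3,0,0,0,0,0],[0,-6,0,0,0,0,0],[0,-9,0,0,0,0,0],[0,-12,0,0,0,0,0],[0,-15,0,0,0,0,0]]]' | egrep 'pos|ft'
python3 -m creep '[[[0,-3,0,0,0,0,0],[0,-6,0,0,0,0,0],[0,-9,0,0,0,0,0],[0,-12,0,0,0,0,0],[0,-15,0,0,0,0,0]]]' | egrep 'pos|ft'
python3 -m creep '[[[0,-3,0,0,0,0,0],[0,-6,0,0,0,0,0],[0,-9,0,0,0,0,0],[0,-12,0,0,0,0,0],[0,-14,0,0,0,0,0]]]' | egrep 'time|pos|ft'
python3 -c "
from h import *
p=snap('wrist','w2');np.save('w2.npy',p,allow_pickle=True);p=snap('scene','s2')"
```

```text
position: [0.5856, 0.0941, 0.0304]
ft_force: [3.3, 3.0, 1.4]
position: [0.5755, 0.0829, 0.0304]
ft_force: [3.7, 4.0, 0.8]
position: [0.5655, 0.0718, 0.0304]
ft_force: [3.1, 3.5, 0.9]
position: [0.5555, 0.0606, 0.0304]
ft_force: [2.7, 4.2, 0.3]
time: 11.1
position: [0.546, 0.05, 0.0304]
ft_force: [3.6, 3.6, 1.3]
```

View pics/s2.png

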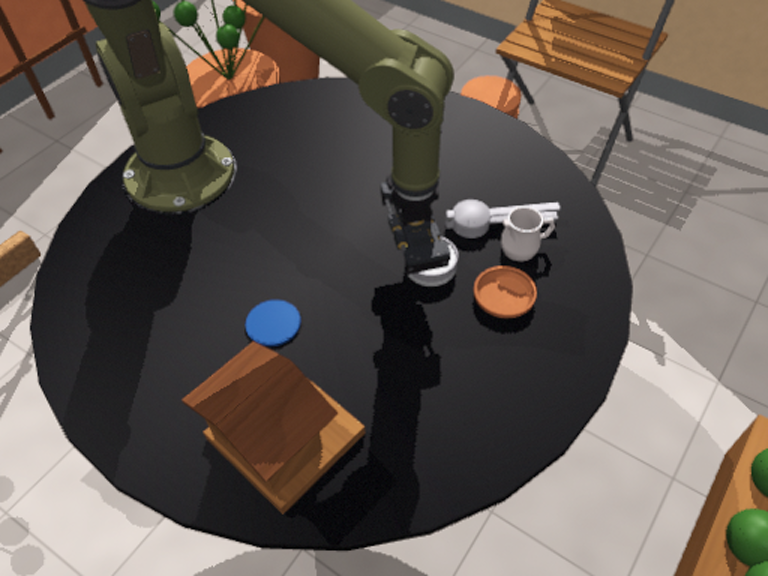

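The scene view shows the tin at (432,262) with clear table all round it. The saucer, pitcher, squeezer, coaster and feeder haven't moved. I'll drag a little further, lift off, then look at the tray edge from above the feeder.

```bash
python3 -m creep '[[[0,-3,0,0,0,0,0],[0,-6,0,0,0,0,0],[0,-9,0,0,0,0,0],[0,-12,0,0,0,0,0],[0,-15,0,0,0,0,0]]]' | egrep 'pos|ft'
python3 -m creep '[[[0,2,0,0,0,0,0],[0,2,0,-10,0,0,0],[0,2,0,-50,0,0,0],[0,2,0,-95,0,0,0],[0,2,0,-140,0,0,0]]]' | egrep 'pos|ft'
python3 -m creep '[[[0,0,0,-45,0,0,-0.12],[0,0,0,-90,0,0,-0.24],[0,0,0,-110,0,0,-0.36],[0,0,0,-110,0,0,-0.48],[0,0,0,-110,0,0,-0.585]]]' | egrep 'pos|ft'
python3 -c "
from h import *
to(.575,-.30,.28,81.6)"
```

```text
position: [0.536, 0.0388, 0.0304]
ft_force: [4.4, 4.1, 0.8]
position: [0.5351, 0.0387, 0.1712]
ft_force: [0.2, -1.2, 0.3]
position: [0.536, 0.0387, 0.281]
ft_force: [-0.5, -0.4, -1.0]
t 12.7 pos [0.536  0.0387 0.281 ] ang 81.74 F [-0.47 -0.35 -0.97]
shift mm [-329.6   87.2    1.5] turn [-0.0007  0.0018  0.0025]
```

```bash
python3 -m creep '[[[0,-36,9,0,0,0,0],[0,-72,18,0,0,0,0],[0,-108,27,0,0,0,0],[0,-144,37,0,0,0,0],[0,-180,46,0,0,0,0]]]' | egrep 'pos|ft'
python3 -m creep '[[[0,-45,11,0,0,0,0],[0,-90,23,0,0,0,0],[0,-135,34,0,0,0,0],[0,-180,46,0,0,0,0],[0,-180,46,0,0,0,0]]]' | egrep 'pos|ft'
python3 -m creep '[[[0,0,0,0,0,0,0],[0,0,0,0,0,0,0]]]' | egrep 'time|pos|ft'
python3 -c "
from h import *
p=snap('wrist','w3');np.save('w3.npy',p,allow_pickle=True)"
```

```text
position: [0.5543, -0.1473, 0.2799]
ft_force: [0.3, -0.1, -0.1]
position: [0.5706, -0.3398, 0.2776]
ft_force: [-0.8, -0.4, 0.2]
time: 13.9
position: [0.5743, -0.3286, 0.28]
ft_force: [0.3, 0.1, -0.1]
```

View pics/w3.png

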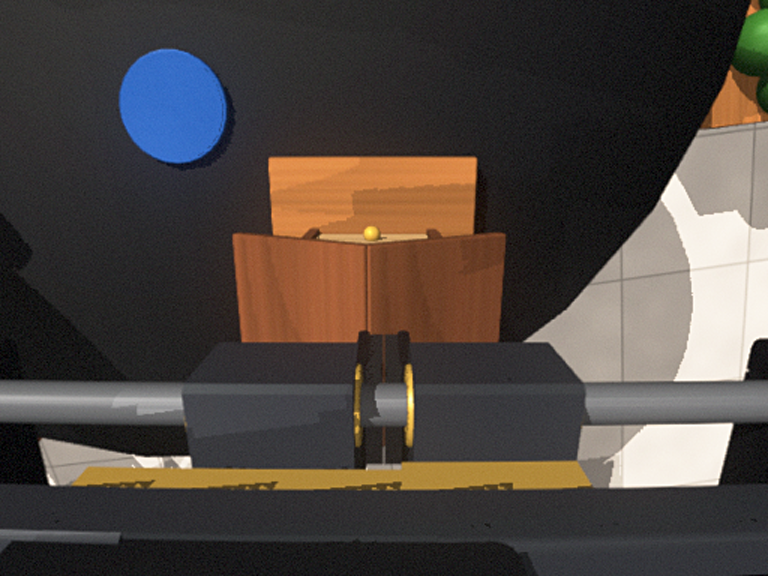

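The wrist view shows the tray front edge from (269,156) to (476,156). The door with its knob is at (372,233), centred behind that edge. The front is confirmed to face the huddle.

```bash
python3 -c "
from h import *
p=np.load('w3.npy',allow_pickle=True).item()
S=lambda uv,z:pt(p,(np.array(uv)+.5)/1.5-.5,z)
L,Rr=S((269.5,156),.024),S((476,156),.024);e=(Rr-L)[:2];w=np.linalg.norm(e);e/=w;n=np.array([-e[1],e[0]]);m=(L+Rr)[:2]/2
print(L,Rr,w,'mid',m,'n',n,np.degrees(np.arctan2(n[1],n[0])),'goal',m+.048*n)
p=np.load('w2.npy',allow_pickle=True).item()
"
python3 -c "
import cv2,numpy as np
im=cv2.imread('pics/w2_raw.png');print(im.shape)
m=(im.min(2)>150).astype('uint8')
n,l,s,c=cv2.connectedComponentsWithStats(m)
print([ (a.tolist(),b.round(1).tolist()) for a,b in zip(s,c) if a[4]>150])"
```

```text
[ 0.4872 -0.2434  0.024 ] [ 0.662  -0.2694  0.024 ] 0.17672306018174314 mid [ 0.5746 -0.2564] n [0.14712285 0.98911823] 81.53977196769392 goal [ 0.5816619  -0.20892233]
(384, 512, 3)
[([0, 0, 512, 384, 170957], [260.5, 199.2]), ([13, 0, 117, 69, 4579], [73.4, 24.0]), ([163, 85, 186, 144, 20513], [258.7, 163.2]), ([49, 266, 73, 7, 429], [85.6, 269.2])]
```

```bash
python3 -c "
from h import *
to(.554,.0376,.22,81.54)"
python3 -m creep '[[[0,40,-8,0,0,0,0],[0,80,-16,0,0,0,0],[0,120,-25,0,0,0,0],[0,160,-34,0,0,0,0],[0,185,-38,0,0,0,0]]]' | egrep 'pos|ft'
python3 -m creep '[[[0,40,-7,0,0,0,0],[0,80,-14,0,0,0,0],[0,120,-23,0,0,0,0],[0,150,-30,0,0,0,0],[0,174,-36,0,0,0,0]]]' | egrep 'pos|ft'
python3 -m creep '[[[0,0,0,30,0,0,0],[0,0,0,60,0,0,0],[0,0,0,60,0,0,0],[0,0,0,60,0,0,0]]]' | egrep 'pos|ft'
python3 -c "
from h import *
p=snap('wrist','w4');np.save('w4.npy',p,allow_pickle=True)
to(.554,.0376,.22,81.54)"
```

```text
t 13.95 pos [ 0.5747 -0.3282  0.2803] ang 81.65 F [0.43 0.28 1.02]
shift mm [358.9 -73.5  60.6] turn [-0.0009 -0.0006  0.0019]
position: [0.5638, -0.1355, 0.2811]
ft_force: [-0.9, 1.1, 0.9]
position: [0.5531, 0.0402, 0.2808]
ft_force: [0.4, 0.4, -0.3]
position: [0.5539, 0.0367, 0.2208]
ft_force: [0.9, -0.5, 1.0]
t 15.4 pos [0.5548 0.0366 0.2217] ang 81.57 F [1.62 0.08 0.43]
shift mm [ 0.9 -0.9  1.7] turn [0.0017 0.0002 0.0006]
```

View pics/w4.png

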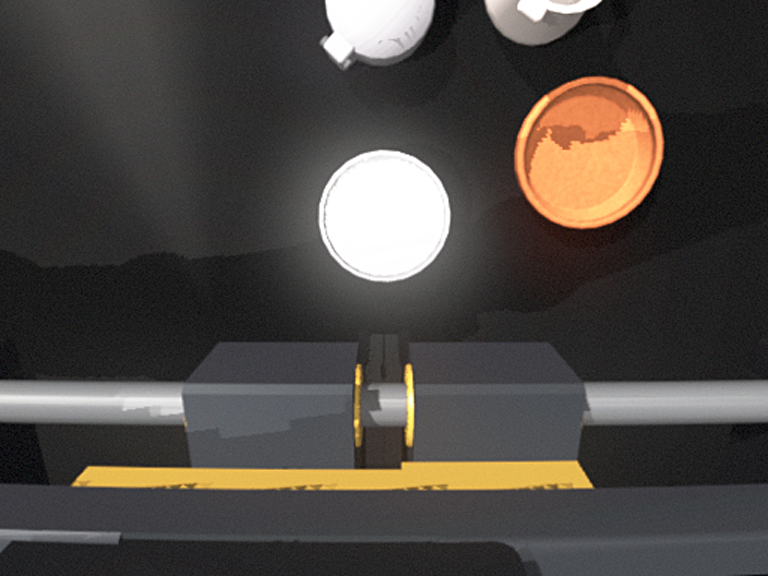

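The tin stands alone: circle centre (385,216), spanning x 320–450 and y 151–281. It is well clear of the squeezer, pitcher and saucer.

```bash
python3 -c "
from h import *
p=np.load('w4.npy',allow_pickle=True).item()
S=lambda uv,z:pt(p,(np.array(uv)+.5)/1.5-.5,z)[:2]
c=(S((320,216),.034)+S((450,216),.034)+S((385,151),.034)+S((385,281),.034))/4
n=np.array([.1471,.9891]);q=c-.026*n;print(c,q)
to(*q,.042,81.54)
d=np.array([.5817,-.2089])-c;print('travel tool',d@n,d@[.9891,-.1471])"
```

```text
[0.558275 0.064225] [0.5544504 0.0385084]
t 15.4 pos [0.5548 0.0366 0.2217] ang 81.57 F [1.62 0.08 0.43]
shift mm [  1.9  -0.9 179.7] turn [0.0017 0.0002 0.0006]
travel tool -0.26670212 0.06334635499999992
```

```bash
python3 -m creep '[[[0,2,-1,40,0,0,0],[0,2,-1,85,0,0,0],[0,2,-1,130,0,0,0],[0,2,-1,160,0,0,0],[0,2,-1,175,0,0,0]]]' | egrep 'pos|ft'
python3 -m creep '[[[0,0,0,4,0,0,0],[0,0,0,4,0,0,0],[0,0,0,4,0,0,0]]]' | egrep 'pos|ft'
```

```text
position: [0.5533, 0.0378, 0.044]
ft_force: [-0.2, -0.2, 0.5]
position: [0.5556, 0.0383, 0.0433]
ft_force: [-0.7, 0.5, 0.7]
```

```bash
python3 -m creep '[[[0,0,0,4,0,0,0],[0,0,0,8,0,0,0],[0,0,0,10.5,0,0,0],[0,0,0,11.5,0,0,0],[0,0,0,11.5,0,0,0]]]' | egrep 'pos|ft'
python3 -m creep '[[[0,0,0,0.5,0,0,0],[0,0,0,0.5,0,0,0],[0,0,0,0.5,0,0,0]]]' | egrep 'pos|ft'
python3 -m creep '[[[0,0,0,0.5,0,0,0],[0,0,0,0.5,0,0,0],[0,0,0,0.5,0,0,0]]]' | egrep 'pos|ft'
```

```text
position: [0.5539, 0.0379, 0.0299]
ft_force: [-1.3, -0.1, 4.6]
position: [0.5539, 0.0379, 0.0295]
ft_force: [-1.4, -0.8, 5.4]
position: [0.5539, 0.0379, 0.0292]
ft_force: [-2.3, -1.7, 7.3]
```

```bash
python3 -m creep '[[[0,0,0,-0.7,0,0,0],[0,-2,0,-1.3,0,0,0],[0,-4,0,-1.3,0,0,0],[0,-6,0,-1.3,0,0,0],[0,-8,0,-1.3,0,0,0]]]' | egrep 'pos|ft'
python3 -m creep '[[[0,-3,1,0,0,0,0],[0,-6,2,0,0,0,0],[0,-10,3,0,0,0,0],[0,-15,4.5,0,0,0,0],[0,-20,6,0,0,0,0]]]' | egrep 'pos|ft'
python3 -m creep '[[[0,-4,1,0,0,0,0],[0,-8,2.4,0,0,0,0],[0,-12,3.6,0,0,0,0],[0,-16,4.8,0,0,0,0],[0,-20,6,0,0,0,0]]]' | egrep 'pos|ft'
```

```text
position: [0.5529, 0.0306, 0.0301]
ft_force: [0.7, 3.1, 2.4]
position: [0.5552, 0.0124, 0.03]
ft_force: [-0.9, 7.7, 4.2]
position: [0.5582, -0.0081, 0.03]
ft_force: [-0.5, 7.5, 4.6]
```

```bash
python3 -m creep '[[[0,-4,1,-0.2,0,0,0],[0,-8,2.4,-0.4,0,0,0],[0,-12,3.6,-0.6,0,0,0],[0,-16,4.8,-0.6,0,0,0],[0,-20,6,-0.6,0,0,0]]]' | egrep 'pos|ft'
python3 -m creep '[[[0,-4,1.2,0,0,0,0],[0,-8,2.4,0,0,0,0],[0,-12,3.6,0,0,0,0],[0,-16,4.8,0,0,0,0],[0,-20,6,0,0,0,0]]]' | egrep 'pos|ft'
python3 -m creep '[[[0,-4,1.2,0,0,0,0],[0,-8,2.4,0,0,0,0],[0,-12,3.6,0,0,0,0],[0,-16,4.8,0,0,0,0],[0,-20,6,0,0,0,0]]]' | egrep 'pos|ft'
python3 -m creep '[[[0,-4,1.2,0,0,0,0],[0,-8,2.4,0,0,0,0],[0,-12,3.6,0,0,0,0],[0,-16,4.8,0,0,0,0],[0,-20,6,0,0,0,0]]]' | egrep 'pos|ft'
```

```text
position: [0.5607, -0.0297, 0.0302]
ft_force: [-1.0, 6.2, 2.6]
position: [0.5637, -0.0501, 0.0301]
ft_force: [-1.1, 6.7, 2.8]
position: [0.5667, -0.0706, 0.0301]
ft_force: [-0.8, 7.9, 4.2]
position: [0.5697, -0.0912, 0.0301]
ft_force: [-1.0, 6.9, 3.6]
```

```bash
python3 -m creep '[[[0,-4,1.2,-0.2,0,0,0],[0,-8,2.4,-0.4,0,0,0],[0,-12,3.6,-0.4,0,0,0],[0,-16,4.8,-0.4,0,0,0],[0,-20,6,-0.4,0,0,0]]]' | egrep 'pos|ft'
python3 -m creep '[[[0,-4,1.2,0,0,0,0],[0,-8,2.4,0,0,0,0],[0,-12,3.6,0,0,0,0],[0,-16,4.8,0,0,0,0],[0,-20,6,0,0,0,0]]]' | egrep 'pos|ft'
python3 -m creep '[[[0,-4,1.2,0,0,0,0],[0,-8,2.4,0,0,0,0],[0,-12,3.6,0,0,0,0],[0,-16,4.8,0,0,0,0],[0,-20,6,0,0,0,0]]]' | egrep 'time|pos|ft'
python3 -c "
from h import *
g=np.array([.5817,-.2089])-.033*np.array([.1471,.9891])
to(*g,.0303,81.54)
snap('side','d1')"
```

```text
position: [0.5724, -0.1123, 0.0302]
ft_force: [-1.1, 7.0, 2.2]
position: [0.5753, -0.1328, 0.0302]
ft_force: [-0.9, 5.5, 1.9]
time: 22.3
position: [0.5784, -0.1533, 0.0302]
ft_force: [0.3, 5.4, 3.0]
t 22.3 pos [ 0.5784 -0.1533  0.0302] ang 81.61 F [0.26 5.42 3.02]
shift mm [-87.5  11.4  -0.4] turn [-0.0032 -0.003   0.0013]
```

View pics/d1.png

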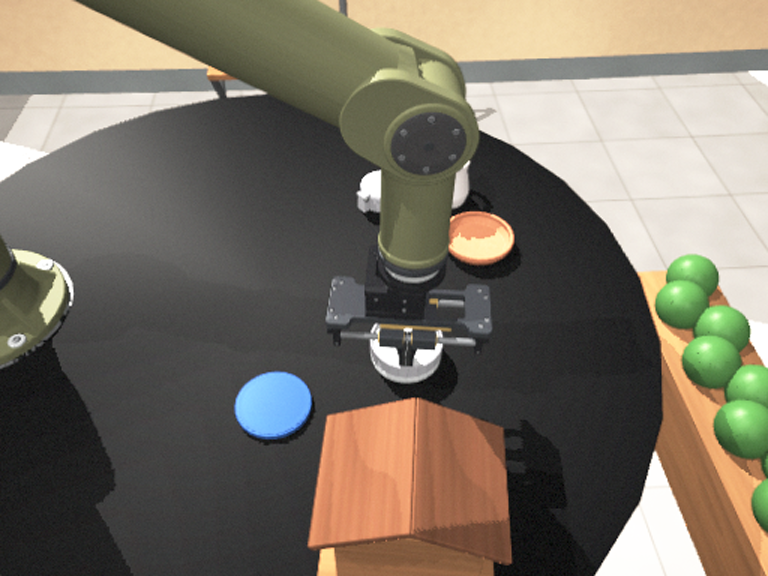

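The side view shows the tin under the fingers at (405,355), in line with the feeder ridge. Nothing else has moved.

```bash
python3 -m creep '[[[0,-4,1.2,-0.2,0,0,0],[0,-8,2.4,-0.2,0,0,0],[0,-12,3.6,-0.2,0,0,0],[0,-16,4.8,-0.2,0,0,0],[0,-20,6,-0.2,0,0,0]]]' | egrep 'pos|ft'
python3 -m creep '[[[0,-4,1.2,0,0,0,0],[0,-8,2.4,0,0,0,0],[0,-12,3.6,0,0,0,0],[0,-16,4.8,0,0,0,0],[0,-20,5.4,0,0,0,0]]]' | egrep 'pos|ft'
python3 -m creep '[[[0,-4,0,0,0,0,0],[0,-8,0,0,0,0,0],[0,-12,0,0,0,0,0],[0,-16,0,0,0,0,0],[0,-20,0,0,0,0,0]]]' | egrep 'pos|ft'
python3 -m creep '[[[0,-3,0,0,0,0,0],[0,-6,0,0,0,0,0],[0,-9,0,0,0,0,0],[0,-12,0,0,0,0,0],[0,-14,0,0,0,0,0]]]' | egrep 'time|pos|ft'
python3 -c "
from h import *
g=np.array([.5817,-.2089])-.033*np.array([.1471,.9891])
p=snap('wrist','w5');np.save('w5.npy',p,allow_pickle=True)
to(*g,.0303,81.54)"
```

```text
position: [0.5812, -0.1744, 0.0302]
ft_force: [-0.3, 5.5, 0.4]
position: [0.5839, -0.1949, 0.0302]
ft_force: [-0.0, 5.0, 1.5]
position: [0.5813, -0.2151, 0.0303]
ft_force: [1.0, 4.8, 1.0]
time: 24.35
position: [0.5792, -0.2315, 0.0307]
ft_force: [0.3, 3.5, -1.1]
t 24.4 pos [ 0.5792 -0.2319  0.0308] ang 81.46 F [-0.08  2.15 -2.17]
shift mm [-9.9 -0.9  0.5] turn [-0.0008  0.0007 -0.0014]
```

View pics/w5.png

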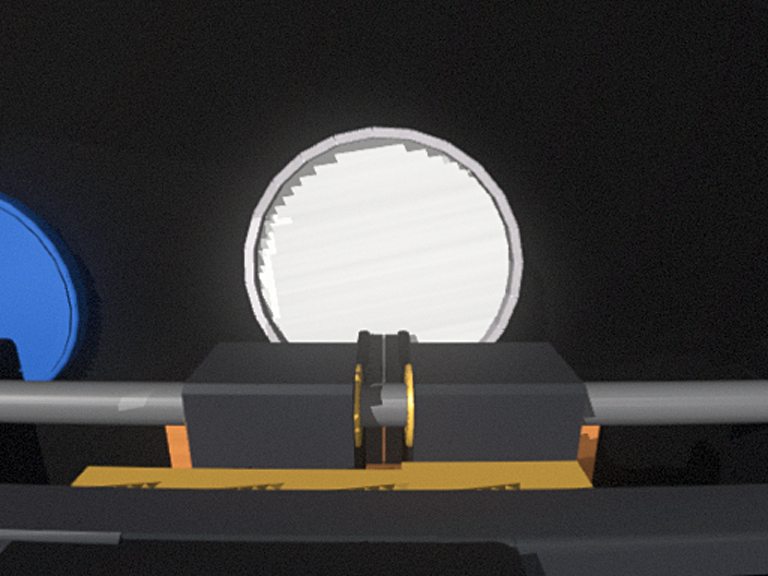

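The wrist view shows the tin rim centred at about (384,252), in line with the fingers. The tray corners peek out on both sides. I'll re-read the force at rest before going on.

```bash
python3 -m creep '[[[0,0,0,0,0,0,0],[0,0,0,0,0,0,0]]]' | egrep 'time|pos|ft'
python3 -m creep '[[[0,0,0,0,0,0,0]]]' | egrep 'time|pos|ft'
python3 -c "
from h import *
p=np.load('w5.npy',allow_pickle=True).item()
S=lambda uv,z:pt(p,(np.array(uv)+.5)/1.5-.5,z)[:2]
L,Rr,T=S((244.5,250),.034),S((523,250),.034),S((384,127),.034)
n=np.array([.1471,.9891]);e=np.array([.9891,-.1471])
print(L,Rr,(L+Rr)/2,np.linalg.norm(L-Rr),T-.048*n)
g=np.array([.5817,-.2089])
c=T-.048*n;print('to goal n,e',(g-c)@n,(g-c)@e, (g-(L+Rr)/2)@e)"
```

```text
time: 24.6
position: [0.5794, -0.2317, 0.0312]
ft_force: [-1.5, 1.7, -0.2]
time: 24.7
position: [0.5797, -0.2316, 0.0314]
ft_force: [-0.5, 0.6, -0.2]
[ 0.5374 -0.1826] [ 0.6318 -0.1968] [ 0.5846 -0.1897] 0.09546203433826458 [ 0.5835392 -0.1975768]
to goal n,e -0.011470323440000011 -0.00015351000000003948 -4.407000000001421e-05
```

```bash
python3 -m creep '[[[0,0,0,0.8,0,0,0],[0,-1,0,0.8,0,0,0],[0,-2,0,0.8,0,0,0],[0,-3,0,0.8,0,0,0],[0,-3,0,0.8,0,0,0]]]' | egrep 'pos|ft'
python3 -m creep '[[[0,-1,0,0,0,0,0],[0,-2,0,0,0,0,0],[0,-3,0,0,0,0,0]]]' | egrep 'pos|ft'
python3 -m creep '[[[0,-1,0,0,0,0,0],[0,-2,0,0,0,0,0]]]' | egrep 'pos|ft'
```

```text
position: [0.5801, -0.2321, 0.0307]
ft_force: [0.9, 5.3, 2.7]
position: [0.5799, -0.2342, 0.0307]
ft_force: [1.3, 6.2, 1.9]
position: [0.5797, -0.2362, 0.0307]
ft_force: [0.4, 6.1, 2.8]
```

```bash
python3 -m creep '[[[0,-1,0,0,0,0,0],[0,-2,0,0,0,0,0]]]' | egrep 'pos|ft'
python3 -m creep '[[[0,-1,0,0,0,0,0],[0,-1.5,0,0,0,0,0]]]' | egrep 'pos|ft'
python3 -m creep '[[[0,-1,0,0,0,0,0]]]' | egrep 'pos|ft'
```

```text
position: [0.5794, -0.2382, 0.0307]
ft_force: [0.9, 6.0, 3.3]
position: [0.5792, -0.2399, 0.0307]
ft_force: [1.3, 6.8, 2.1]
position: [0.5791, -0.2406, 0.0307]
ft_force: [0.4, 6.9, 3.1]
```

```bash
python3 -m creep '[[[0,-0.7,0,0,0,0,0],[0,-0.7,0,0,0,0,0]]]' | egrep 'pos|ft'
python3 -m creep '[[[0,-0.7,0,0,0,0,0],[0,-0.7,0,0,0,0,0]]]' | egrep 'pos|ft'
```

```text
position: [0.579, -0.2417, 0.0307]
ft_force: [0.9, 6.1, 2.7]
position: [0.5788, -0.2423, 0.0307]
ft_force: [0.9, 5.9, 2.5]
```

```bash
python3 -m creep '[[[0,-0.7,0,0,0,0,0],[0,-0.7,0,0,0,0,0]]]' | egrep 'pos|ft'
python3 -m creep '[[[0,-0.7,0,0,0,0,0],[0,-0.7,0,0,0,0,0]]]' | egrep 'pos|ft'
```

```text
position: [0.5788, -0.2429, 0.0307]
ft_force: [1.0, 6.5, 2.4]
position: [0.5787, -0.2435, 0.0307]
ft_force: [0.9, 4.8, 3.4]
```

```bash
python3 -m creep '[[[0,-0.7,0,0,0,0,0],[0,-0.7,0,0,0,0,0]]]' | egrep 'pos|ft'
python3 -c "
from h import *
snap('scene','s3')
a=cv2.imread('pics/s3_raw.png')[200:350,130:330];cv2.imwrite('pics/s3c.png',cv2.resize(a,(800,600),interpolation=3))"
```

```text
position: [0.5786, -0.2436, 0.0307]
ft_force: [1.2, 7.3, 2.7]
```

View pics/s3c.png

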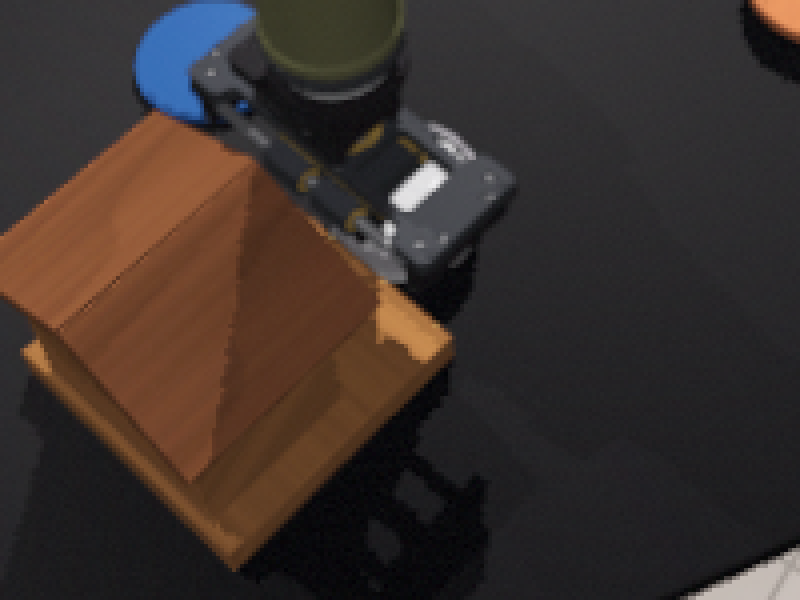

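The tin is hidden under the gripper in this view, and the feeder sits where it was. The last 0.7 mm command moved the TCP only 0.1 mm and the force rose, which suggests contact. One more small step will confirm it.

```bash
python3 -m creep '[[[0,-0.6,0,0,0,0,0],[0,-0.6,0,0,0,0,0]]]' | egrep 'pos|ft'
python3 -m creep '[[[0,0,0,0,0,0,0]]]' | egrep 'pos|ft'
```

```text
position: [0.5787, -0.2437, 0.0308]
ft_force: [0.9, 7.4, 2.9]
position: [0.5787, -0.2436, 0.0307]
ft_force: [1.3, 8.5, 3.5]
```

```bash
python3 -m creep '[[[0,0.5,0,-0.4,0,0,0],[0,1.5,0,-0.8,0,0,0],[0,3,0,-1,0,0,0],[0,3.5,0,-3,0,0,0],[0,3.5,0,-8,0,0,0]]]' | egrep 'pos|ft'
python3 -m creep '[[[0,0,0,-30,0,0,0],[0,0,0,-75,0,0,0],[0,0,0,-120,0,0,0],[0,0,0,-165,0,0,0],[0,0,0,-210,0,0,0]]]' | egrep 'pos|ft'
python3 -m creep '[[[0,-20,0,-20,0,0,0],[0,-50,0,-32,0,0,0],[0,-85,0,-32,0,0,0],[0,-85,0,-32,0,0,0],[0,-85,0,-32,0,0,0]]]' | egrep 'time|pos|ft'
python3 -c "
from h import *
p=snap('wrist','w6');np.save('w6.npy',p,allow_pickle=True);snap('scene','s4')"
```

```text
position: [0.577, -0.2449, 0.038]
ft_force: [-0.1, 0.2, 1.0]
position: [0.577, -0.2457, 0.2512]
ft_force: [0.8, -0.4, -0.1]
time: 29.05
position: [0.564, -0.3305, 0.2805]
ft_force: [-0.2, 0.2, 0.5]
```

View pics/w6.png

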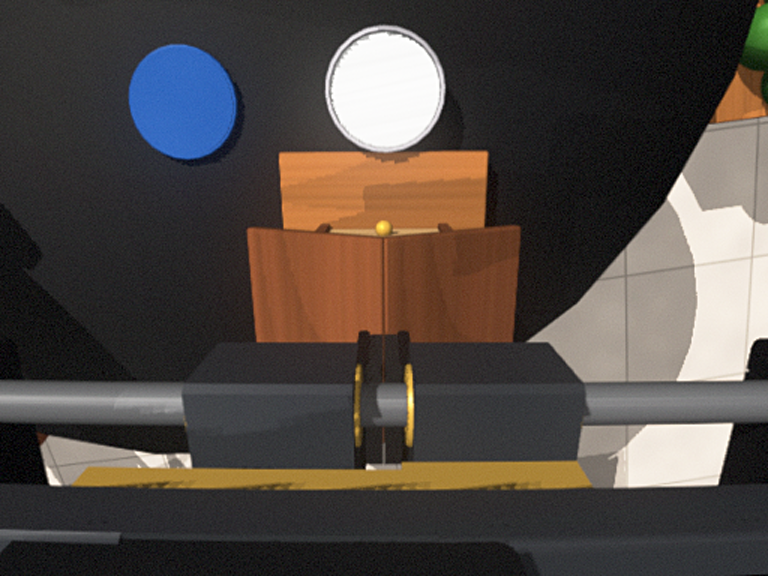

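The tin sits at (385,88), its lower rim at row 152 meeting the tray edge from (280,152) to (488,152), in line with the door knob at (384,228). I'll check the gap and whether the bystanders moved.

```bash
python3 -c "
from h import *
p=np.load('w6.npy',allow_pickle=True).item()
S=lambda uv,z:pt(p,(np.array(uv)+.5)/1.5-.5,z)[:2]
L,Rr=S((280,152),.024),S((488,152),.024);e=(Rr-L)/np.linalg.norm(Rr-L);n=np.array([-e[1],e[0]]);m=(L+Rr)/2
c=(S((325.5,88),.034)+S((445.5,88),.034))/2;c2=(S((385,25),.034)+S((385,152.5),.034))/2
print('mid',m,'ang',np.degrees(np.arctan2(n[1],n[0])),[((q-m)@n,(q-m)@e) for q in (c,c2)])
a=cv2.imread('pics/scene0_raw.png').astype(int);b=cv2.imread('pics/s4_raw.png').astype(int)
d=(abs(a-b).max(2)>60).astype('uint8')
cv2.imwrite('pics/s4c.png',cv2.resize(cv2.hconcat([cv2.imread('pics/s4_raw.png')[120:350,110:400],cv2.merge([d*255]*3)[120:350,110:400]]),(800,317)))"
```

```text
mid [ 0.57495 -0.25715] ang 81.23178487895129 [(np.float64(0.050015870908055995), np.float64(0.0011896038452682066)), (np.float64(0.04803136970650217), np.float64(0.0007874161017561004))]
```

View pics/s4c.png

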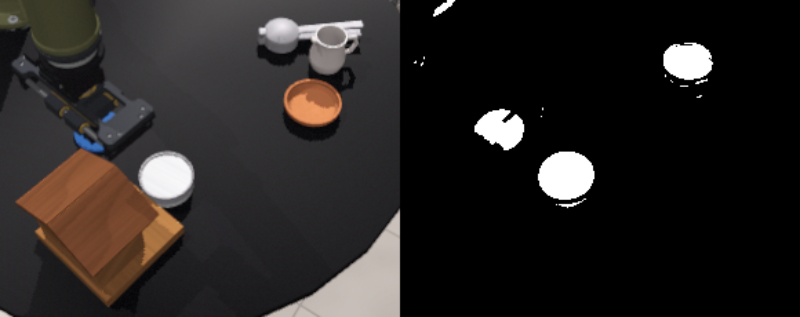

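The tin measures 48–50 mm in front of the edge and is centred to 1 mm. In the difference picture the only objects that changed are the tin (old and new places) and the coaster, which the gripper partly hides. Handing in.

```bash
python3 -c "
from bench import ctrl
print(ctrl.get_state()['time'],ctrl.close_job())"
```

```text
the job is handed in; nothing more can be done
29.15 None
```

The tin now rests against the front edge of the landing tray, in front of the door, and the job was handed in at 29 s.

**How it moved:** I felt for the lid panel, which is about 31 mm above the table. With the closed fingertips set on the lid inside the rim, I drew the tin about 105 mm straight away from the pitcher. A picture showed it well clear of everything, roughly 50 mm or more. I then set the fingers down again and drew it to the tray. There the fingers stopped moving and the force rose, so I eased off and lifted clear.

**Last checks:**
- **Position:** the tin's centre measures 48–50 mm in front of the tray edge (48 is touching) and is within about 1 mm of the door's centre line. The two readings differ by about the camera's accuracy, so a gap of 1–2 mm after lifting can't be ruled out from the pictures. Before lifting, the fingers did stall as they would on contact.
- **Other objects:** the scene pictures from before and after show the saucer, pitcher, squeezer and feeder unmoved. The gripper partly hid the coaster in the last one, but the wrist picture shows it undisturbed.
- **Forces:** the most I read was about 9 N in total, under the 16 N that dents the tin. The press on the lid was mostly 1–5 N, with a brief 7 N when I set the fingers down the second time. Readings come only at the end of each move, so shorter peaks would not show.

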